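Tip a moulded cover out of its narrow bin and clamp it in the assembly fixture

TASK

Take the black cover with the tall channel out of its narrow bin: lift its near end over the front lip, so that it comes out tipped up. Slide its far edge under the heel of the assembly fixture, push its near end down past the spring balls until it lies fully home in the nest, and let go of it. Then swing the toggle clamp's handle all the way down to lock the cover, leaving the other things on the bench where they are.

Things in the scene. Friction and masses are not known exactly. Their poses are not given: they have to be found in the camera images.
- bins: Two fixed blue hopper bins side by side, shorter bins stacked on their rear. Origin: on the bench under the pair's middle; +x to their rear, z up, open fronts face -x to the robot. Lower bins: x -120 to 120 mm, middles at y = -59 and 59, 100 mm wide inside, walls 5, inner floor 5 above the bench. Upper bins close the top over x = -28 to 120, undersides at z = 93, tops at 173.
- lip (a point): Middle of the bins' front, at the top of the front lips (bins x = -120, z = 53 mm; lips 5 mm thick). The side walls slope straight up from 53 mm here to 93 mm high at x = -50 and stay 93 behind. The cover is too tall to be drawn out level between lip and upper bin; with its near end lifted 15 to 25 degrees it passes.
- cover: Black moulding, flat on the floor of one lower bin (either one), near edge 15 to 48 mm behind the lip's inner face. Flange 170 (x) x 84 (y) x 6 mm; a closed channel along the middle, y -13 to 13, x -79 to 55, is 45 mm high over all and can be gripped across. Origin: centre of the underside, +x = far end, z up. 0.17 to 0.29 kg, centre of mass near the middle.
- cover_near (a point): Middle of the cover's near (-x) lower edge, 85 mm from its origin.
- cover_far (a point): Middle of the cover's far (+x) lower edge, 85 mm from its origin.
- fixture: Fixed assembly fixture: grey laminate board 18 mm thick, x -135 to 135, y -127 to 77, with a hardwood nest block 172 x 112 mm, top 45 mm above the bench. Origin: on the bench under the nest's middle; +x away from the robot towards the heel; the toggle clamp stands on the -y side, its bracket x -26 to 26, y -120 to -64, 90 mm high.
- nest (a point): Middle of the nest's top, 45 mm above the fixture's origin, same axes. The cover is home when its origin is here, its axes agree and its flange lies on the nest. Two pairs of guides (nest x -62 to -38 and 33 to 57) stand 89 mm apart (y -44.5 to 44.5), 14 mm high over the nest, with lead-ins flaring out to 24 mm.
- heel (a point): Middle of the steel heel's face where it meets the nest's top: nest x = 86.5 mm. The heel is 70 mm wide and 21 mm high over the nest; its lip, 60 mm wide, reaches back from x = 86.5 to 72 and leaves a slot 13 mm high over the nest's top, into which the cover's 6 mm flange slides tipped up by 20 degrees or less.
- balls (a point): Middle between two spring balls in the near guides: nest x = -50, z = 10 mm, one each side. The balls, 12 mm across, stick out over 2 mm of the flange's long edges. Put in far edge first, the cover rests on them with its near edge about 17 mm up; a push down of 8 to 10 N on the near end snaps it under them.
- clamp_handle (a joint): Toggle clamp handle (rad): 0 = level, pointing to the fixture's -y, locked with the rubber tip on the cover's flange. Starts open at 0.95 to 1.2 (handle steeply up, arm standing up to 135 mm above the bench beside the nest); stays where left (about 1.5 N at the grip). As it is pressed down the arm comes down. Not to be closed on a cover that is not home.
- handle_pivot (a point): Handle's pivot: fixture x = 0, y = -100, z = 85 mm; its axis is the fixture's x.
- handle_end (a point): Outer end of the handle, 119 mm from its pivot. The rubber grip is a round bar 18 mm thick, from 43 to 119 mm from the pivot.
- blanking_plate: Another black moulding, in the other lower bin: flat, 150 x 80 x 6 mm, with two low ribs to 18 mm high and no tall channel. Not wanted. Origin: centre of its underside.
- air_driver: Black straight air screwdriver, 235 mm long, 38 mm thick, lying on the bench in front. Bystander.
- spray_can: Aluminium spray can, 54 mm across, 170 mm high, standing at the left. Bystander.
- pen_cup: Cardboard cup of white markers, 72 mm across, 150 mm high, standing at the right, by the bins. Bystander.
- screw_tray: Grey open tray, 100 x 75 x 30 mm, at the back in the middle. Bystander.
- screwdriver: Grey-handled screwdriver lying on the bench at the left. Bystander.
There are look-alikes about, which are no part of the job. Leave any pink or red look-alike of the cover alone.

How it is judged:
By the outcome, as a careful person would: the job done as asked, in the order asked, and still so for the second after the job is handed in, with the robot touching nothing.
It also fails if it takes over 64 s, if anything falls off the work surface, if the arm or the gripper's body presses on something with over 40 N, if the wrist force passes 120 N, or if a joint passes its speed limit or range.

ROBOT

A 6-joint arm with a two-finger parallel gripper is mounted at the origin on the work surface. World frame = base frame: x ahead of the robot, y to its left, z up, the work surface at z = 0. Lengths are in mm, angles in rad, forces in N, time in s.
With the tool pointing down it reaches from about 350 to 950 mm from the base axis. Payload 17.4 kg.
Tool frame: the origin (TCP) lies at the very end of the fingers, on their centre line; the grasp point (between the pads) lies r.grip_point_offset behind it (r.grip_point_offset is the distance from the TCP to the grasp point, in mm); z points along the fingers, y is the line along which they close (so a half turn about z gives the same grasp; the last joint's range is limited). The gripper opens to 93 mm and grips with 3 to 60 N. Pads are 15 mm wide; open, the fingers measure 128 mm over their backs; the gripper's body (75 mm by 188 mm) begins 65 mm behind the grasp point.
Start: joints at [-1.384, 0.116, 1.442, -0, 1.584, -0.038], TCP at [150.455, -658.024, 218.646] pointing down, gripper open.
Joint ranges: [-2.83, 2.83], [-0.83, 2.19], [0.07, 2.5], [-1.14, 4.28], [0.01, 3], [-2.97, 2.97]. Speed limits (rad/s): [1.89, 1.89, 2.22, 3.14, 3.14, 3.14].

INTERFACE

Orientations are given as a unit quaternion [x, y, z, w].
In Python, from bench import r gives the robot as it stands.
- The arm moves only by the shell command python3 -m jog 'ROWS' [FORCE]. ROWS is JSON, a list of rows, each a list of 7 numbers: the turn, a rotation vector about the world's x, y, z in degrees, then the shift along the world's x, y, z in m, then the opening, from 0 (shut) to 1 (fully open). A call has 1 to 20 rows; each row is the pose to reach, as a shift and turn from the pose commanded when the call began; what a row does not reach only later rows make up. A row lasts 1/12 s, in which the tool goes at most 41.7 mm and 7.16 degrees, less where a joint would pass 70% of its speed; a pose out of reach is approached as far as the arm can. A call with a gripper value outside its range is refused whole. The fingers move at their own pace and stop on an object; FORCE is the grip in N (left out, the last holds). Time passes only in rows, so rows that repeat a pose let the fingers close. It gives the time, the measured TCP pose, the force, the opening and the grip force at its end, in the units of the state.
- r.sense(): the state, without advancing time (a new reading comes with each control period).
- r.camera(name): name is "side" or "top"; returns (picture, depth): 400x640x3 uint8, red, green, blue; 400x640 float32, mm along the optical axis (not along the pixel's ray), 0 where there is no reading.
- r.camera_info(name): a dict with "fx", "fy", "cx", "cy" (pixels), "D" ([k1, k2, p1, p2, k3] as OpenCV has them; the pictures are not rectified), "position" and "orientation" of the camera in the world. Camera axes: x right, y down, z forward; pixel columns grow to the right and rows downward; lengths in mm; the calibration is good to about 2 mm. A picture is of the moment at which its call begins. camera_info takes no time and is no camera call.
- r.finish_job(): hands the job in; it is judged then, once.
Trained networks look in the newest picture that a camera, given by its name, has taken for a name from the list of things; names that differ only in an ending like _2 or _b are one class to them, and where a whole thing is asked for, a point or a joint stands for the part that bears it (a point fixed in the world has none). Each returns a list of dicts, best first, with "confidence" (0 to 1); they miss things now and then, are a little off and sometimes report something else, mostly with a low value. They report only what shows in the picture. A call takes as long as a camera call. They do not tell look-alikes from the thing itself.
- r.silhouettes(camera, query): "mask" (400x640 bool, what is visible of it).
- r.place_of(camera, query): "location" ([x, y, z] in mm, in the coordinates of the camera as it stood for that picture, good to about 4 mm: a listed point, or the origin of a listed thing).
The state is a dict: "clock": time; "joint_positions": joint angles; "qd": joint speeds; "effort": joint torques, N m; "position": TCP position; "ee_rot": TCP orientation; "force": force on the tool from outside, world axes, zero at the start; "moment": the same for the moment, N m; "gripper_width": finger opening in mm; "gripper_force": force on a finger pad.
Only numpy, scipy, OpenCV 4.12 (cv2) and the standard library are available. Lean on these libraries where they do the work, as an engineer would, in place of code of your own. Each camera call takes 0.05 s, during which the arm holds its last target. There are 200 camera calls.

## Working session

There is one attempt and no reset: what is moved stays moved. The work goes in short steps, Python scripts to look and compute and a shell command to move; the robot and the scene stay as the last step left them, time stands still between calls to the robot, and variables do not carry over. Pictures are saved under pics/ and viewed, at most 13 in all, crops included, and the job is handed in when it is done.

```bash
mkdir -p pics; ls; cat > h.py <<'E'
import numpy as np, cv2
from scipy.spatial.transform import Rotation as R
from bench import r
def cam2w(c,p):
    i=r.camera_info(c); return R.from_quat(i['orientation']).apply(p)+np.array(i['position'])
def px2w(c,uv,d):
    i=r.camera_info(c); K=np.array([[i['fx'],0,i['cx']],[0,i['fy'],i['cy']],[0,0,1]])
    n=cv2.undistortPoints(np.array(uv,float).reshape(-1,1,2),K,np.array(i['D'],float)).reshape(-1,2)
    d=np.asarray(d,float).reshape(-1,1)
    return cam2w(c,np.hstack([n*d,d]))
def snap(c,name):
    im,d=r.camera(c); cv2.imwrite('pics/%s.png'%name,cv2.cvtColor(im,cv2.COLOR_RGB2BGR)); return im,d
def place(c,q):
    return [(round(o['confidence'],2),np.round(cam2w(c,o['location'])).tolist()) for o in r.place_of(c,q)][:3]
E
python3 - <<'E'
from h import *
for c in ('top','side'):
    im,d=snap(c,c+'0'); np.save(c+'0.npy',d)
    print(c,np.round(r.camera_info(c)['position']))
    for q in ('bins','lip','cover','cover_near','cover_far','fixture','nest','heel','balls','handle_pivot','handle_end','blanking_plate'):
        print(q,place(c,q))
s=r.sense();print(s['clock'],s['ee_rot'],r.grip_point_offset)
E
```

```text
pics
top [ 240.   33. 1406.]
bins [(0.64, [548.0, -266.0, -4.0]), (0.37, [414.0, 501.0, -2.0])]
lip [(0.69, [431.0, -287.0, 55.0])]
cover [(0.95, [311.0, -486.0, -0.0]), (0.94, [553.0, -206.0, 2.0]), (0.62, [218.0, -268.0, -2.0])]
cover_near [(0.98, [189.0, -348.0, -1.0]), (0.94, [343.0, -409.0, -1.0]), (0.83, [472.0, -215.0, 4.0])]
cover_far [(0.95, [243.0, -190.0, 4.0]), (0.84, [280.0, -561.0, -2.0]), (0.16, [534.0, 250.0, -3.0])]
fixture []
nest [(0.7, [534.0, 249.0, 44.0])]
heel [(0.77, [616.0, 283.0, 39.0]), (0.68, [488.0, 232.0, 54.0])]
balls [(0.59, [485.0, 232.0, 54.0])]
handle_pivot [(0.62, [576.0, 157.0, 81.0]), (0.27, [556.0, -205.0, 5.0])]
handle_end [(0.58, [597.0, 97.0, 184.0])]
blanking_plate [(0.55, [566.0, -313.0, 5.0])]
side [1266.  604.  861.]
bins [(0.67, [552.0, -263.0, -1.0])]
lip [(0.77, [435.0, -291.0, 49.0])]
cover [(0.76, [309.0, -485.0, -4.0]), (0.76, [219.0, -272.0, 1.0]), (0.68, [532.0, 252.0, 46.0])]
cover_near [(0.97, [195.0, -347.0, -1.0]), (0.84, [346.0, -403.0, -2.0])]
cover_far [(0.69, [249.0, -190.0, -3.0]), (0.58, [285.0, -561.0, 2.0])]
fixture [(0.61, [536.0, 256.0, -2.0])]
nest [(0.69, [533.0, 251.0, 44.0]), (0.56, [628.0, -471.0, -2.0])]
heel [(0.78, [615.0, 288.0, 44.0])]
balls [(0.79, [489.0, 234.0, 60.0])]
handle_pivot [(0.91, [576.0, 160.0, 85.0]), (0.45, [538.0, 247.0, 44.0])]
handle_end [(0.57, [598.0, 100.0, 184.0])]
blanking_plate []
1.3 [ 9.93692029e-01  1.12143444e-01  7.81364311e-06 -9.35806359e-06] 18.8
```

View pics/top0.png

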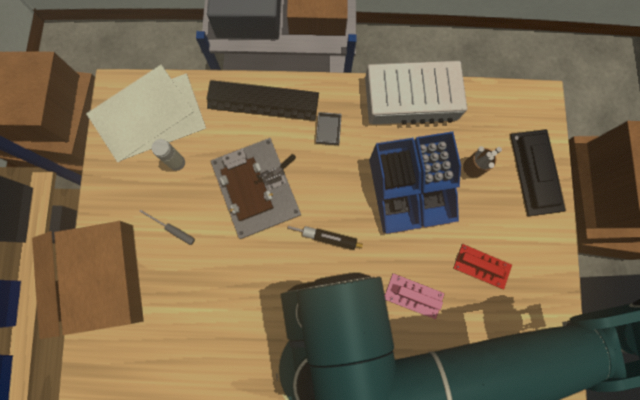

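View pics/side0.png

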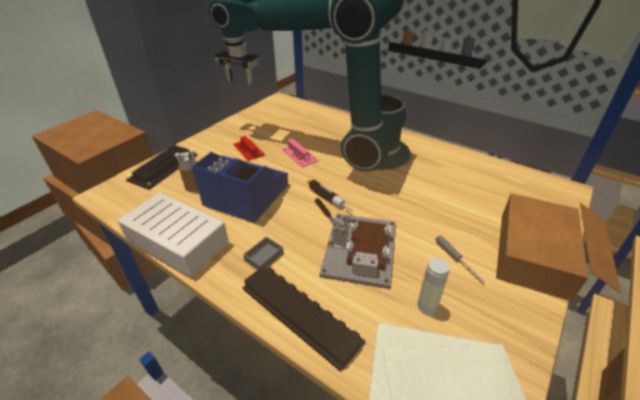

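The top view shows the blue bins at about (415,182), open fronts toward the robot at row ~225. The fixture is at (255,188), the pink and red look-alikes are at (413,295) and (482,265), and the driver is at (330,237). I'll zoom in on the bins and use depth to see which bin holds the cover.

```bash
python3 - <<'E'
from h import *
im=cv2.imread('pics/top0.png')
a=cv2.resize(im[125:240,360:470],None,fx=5,fy=5,interpolation=cv2.INTER_CUBIC)
a=np.clip(a.astype(float)*1.6,0,255).astype('uint8')
cv2.imwrite('pics/bins.png',a)
d=np.load('top0.npy')
v,u=np.mgrid[125:240,360:470]; dd=d[125:240,360:470]
P=px2w('top',np.stack([u.ravel(),v.ravel()],1),dd.ravel()).reshape(115,110,3)
for row in range(180-125,235-125,3):
    print(row+125,[int(z) for z in P[row,8:104:3,2]])
np.save('P.npy',P)
for c in ('top','side'):
    for q in ('lip','bins','nest','heel','balls','handle_pivot'): print(c,q,place(c,q))
E
```

```text
180 [0, 0, 27, 83, 127, 167, 137, 132, 140, 134, 137, 136, 137, 137, 134, 140, 123, 156, 138, 151, 126, 127, 105, 129, 129, 104, 108, 97, 99, 115, 129, 1]
183 [-1, -3, 20, 72, 121, 162, 138, 140, 129, 137, 137, 134, 129, 140, 137, 136, 114, 141, 129, 143, 122, 95, 99, 102, 92, 91, 99, 97, 98, 106, 127, 6]
186 [0, 0, 12, 63, 115, 147, 132, 139, 126, 139, 125, 126, 114, 97, 94, 96, 105, 137, 125, 93, 97, 94, 100, 96, 124, 126, 123, 133, 128, 123, 128, 5]
189 [-6, 0, 0, 54, 102, 146, 113, 101, 95, 98, 1405, 96, 105, 93, 95, 95, 103, 134, 118, 122, 125, 127, 128, 127, 124, 125, 120, 45, 74, 92, -1, -4]
192 [2, 2, -1, 44, 91, 137, 96, 99, 98, 97, 100, 125, 127, 130, 128, 126, 124, 131, 96, 128, 122, 9, 15, 14, 10, -1, 7, 46, 69, 93, -1, 0]
195 [3, 1, -1, 29, 78, 128, 127, 126, 125, 128, 126, 123, 128, 122, 128, 1405, 86, 73, 97, 22, 11, 17, 10, 1405, 8, 4, 6, 36, 60, 85, 1, 1]
198 [0, 0, 2, 18, 72, 92, 122, 7, 51, 48, 55, 7, 13, 13, 7, 43, 80, 60, 94, 22, 9, 18, 9, 4, 20, 6, 5, 28, 54, 77, -4, -3]
201 [0, 2, 0, 11, 60, 96, 15, 15, 34, 48, 50, 51, 7, 8, 9, 36, 67, 91, 85, 24, 13, 6, 6, 11,
[... 1256 characters left out ...]
, -3, 2, 1, 2, 1, -1, 0, -2, 0, 1, -7, 8, 2]
top lip [(0.69, [431.0, -287.0, 55.0])]
top bins [(0.64, [548.0, -266.0, -4.0]), (0.37, [414.0, 501.0, -2.0])]
top nest [(0.7, [534.0, 249.0, 44.0])]
top heel [(0.77, [616.0, 283.0, 39.0]), (0.68, [488.0, 232.0, 54.0])]
top balls [(0.59, [485.0, 232.0, 54.0])]
top handle_pivot [(0.62, [576.0, 157.0, 81.0]), (0.27, [556.0, -205.0, 5.0])]
side lip [(0.77, [435.0, -291.0, 49.0])]
side bins [(0.67, [552.0, -263.0, -1.0])]
side nest [(0.69, [533.0, 251.0, 44.0]), (0.56, [628.0, -471.0, -2.0])]
side heel [(0.78, [615.0, 288.0, 44.0])]
side balls [(0.79, [489.0, 234.0, 60.0])]
side handle_pivot [(0.91, [576.0, 160.0, 85.0]), (0.45, [538.0, 247.0, 44.0])]
```

View pics/bins.png

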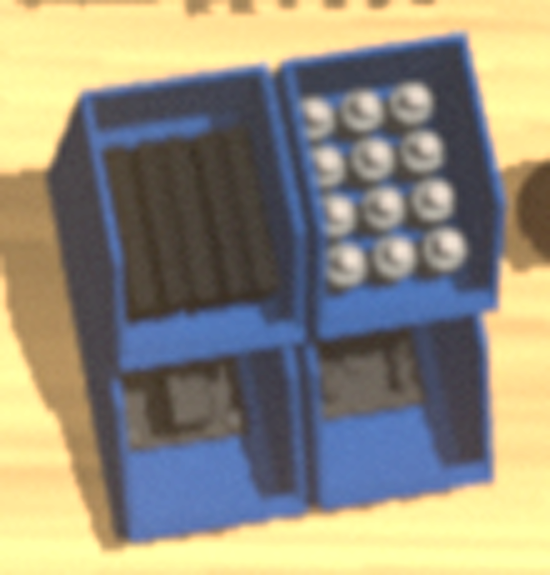

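The cover, with its 50 mm tall channel, is in the left lower bin (crop 130–240, 370–440). The flat plate is in the right one. Next I'll fit the cover, lip and fixture more precisely.

```bash
cat > fit.py <<'E'
from h import *
np.set_printoptions(suppress=True,precision=1)
def cloud(c):
    im=cv2.cvtColor(cv2.imread('pics/%s0.png'%c),cv2.COLOR_BGR2RGB); d=np.load(c+'0.npy')
    v,u=np.mgrid[0:400,0:640]
    P=px2w(c,np.stack([u.ravel(),v.ravel()],1),d.ravel()).reshape(400,640,3); P[d==0]=1e6
    return im.astype(int),P
E
python3 - <<'E'
from fit import *
for c in ('top','side'):
    im,P=cloud(c); x,y,z=P[...,0],P[...,1],P[...,2]
    near=np.hypot(x-535,y-250)<220
    sat=im.max(2)-im.min(2)
    m=near&(z>9)&(z<27)&(sat<25)
    m=cv2.morphologyEx(m.astype('uint8'),cv2.MORPH_OPEN,np.ones((3,3)))>0
    rc=cv2.minAreaRect(P[m][:,:2].astype('f4')); print(c,'board',m.sum(),rc, P[m][:,2].mean())
    m=near&(z>38)&(z<52)&(sat>25)
    m=cv2.morphologyEx(m.astype('uint8'),cv2.MORPH_OPEN,np.ones((3,3)))>0
    if m.sum()>20:
        Q=P[m]; rc=cv2.minAreaRect(Q[:,:2].astype('f4')); print(c,'nest',m.sum(),rc,Q.mean(0))
    if c=='top':
        yaw=np.radians(12); ex=np.array([np.cos(yaw),np.sin(yaw)]); ey=np.array([-ex[1],ex[0]])
        o=np.array([433,-289.])
        a=(P[...,:2]-o)@ex; b=(P[...,:2]-o)@ey
        blue=(im[...,2]-im[...,0]>30)
        m=(abs(z-53)<9)&(abs(a)<18)&(abs(b)<112)&blue
        k=np.polyfit(b[m],a[m],1); print('lip slope deg',np.degrees(np.arctan(k[0])),'a0',k[1],'b range',b[m].min(),b[m].max())
        m=(z>38)&(z<60)&(b>15)&(b<105)&(a>20)&(a<120)&(sat<40)
        k=np.polyfit(a[m],b[m],1); print('channel n',m.sum(),'slope deg',np.degrees(np.arctan(k[0])),'b mean',b[m].mean(),'range b',np.percentile(b[m],[3,97]),'a',np.percentile(a[m],[0,5,100]),'z',z[m].mean(), 'centre at a=50',np.polyval(k,50))
        m=(z<28)&(z>0)&(b>10)&(b<110)&(a>5)&(a<100)&(im.max(2)<75)&(sat<30)
        print('dark flange a:',np.percentile(a[m],[0,2,5,10,50]))
        for bb in range(15,110,8):
            mm=(abs(b-bb)<4)&(z<28)&(z>-5)&(a>5)&(a<110); o_=np.argsort(a[mm]); print(bb,[(int(A),int(s),int(Z)) for A,s,Z in zip(a[mm][o_],(im[...,2]-im[...,0])[mm][o_],z[mm][o_])][::2][:22])
E
```

```text
top board 2492 ((543.7904663085938, 228.29443359375), (267.1910705566406, 199.94334411621094), 23.3941650390625) 17.651363615502298
top nest 1643 ((534.8319091796875, 251.2259521484375), (172.06195068359375, 111.31849670410156), 23.445592880249023) [529.9 250.3  44.2]
lip slope deg 1.2121818539624312 a0 -0.35680647401638865 b range -108.12008925396631 111.7559216200516
channel n 111 slope deg 0.51283832720382 b mean 61.76866570843138 range b [48.9 73.5] a [58.7 60.3 99.2] z 49.26926654925307 centre at a=50 61.52274008745793
dark flange a: [11.6 16.5 24.3 37.4 67.7]
15 [(11, 17, 10), (13, 18, 5), (16, 15, 4), (19, 14, 4), (22, 16, 1), (24, 11, 7), (25, 16, 8), (29, 15, 3), (32, 16, 4), (35, 16, 4), (37, 14, 5), (39, 18, 4), (42, 17, 5), (45, 16, 2), (45, 17, 5), (48, 18, 6), (50, 15, 10), (52, 18, 0), (55, 15, 6), (58, 15, 1), (61, 16, 7), (64, 19, 5)]
23 [(10, 37, 8), (13, 21, 8), (15, 54, 0), (17, 29, 5), (20, 19, 5), (22, 56, 2), (23, 29, 8), (26, 16, 6), (29, 16, 9), (31, 50, 0), (34, 41, 2), (37, 19, 0), (39, 17, 6), (42, 16, 5), (44, 32, 2), (47, 27, 1), (50, 15, 0), (53, -6, 5)
[... 2282 characters left out ...]
 58, 10), (49, 58, 4), (52, 38, 5), (54, 0, 12), (57, -15, 18), (61, -14, 7), (63, -14, 14), (64, -14, 14)]
95 [(12, 55, 7), (15, 57, 7), (18, 58, 7), (21, 58, 5), (22, 55, 0), (24, 57, 10), (27, 56, 6), (30, 56, 5), (34, 57, 3), (35, 52, 1), (37, 58, 3), (40, 58, 7), (41, 53, 4), (44, 58, 1), (49, 57, 8), (52, 33, 11), (55, -2, 11), (58, -16, 13), (61, -15, 13), (64, -8, 18), (69, 12, 9), (71, 7, 18)]
103 [(13, 52, 3)]
side board 1251 ((551.5528564453125, 232.99314880371094), (261.24163818359375, 193.58982849121094), 23.271196365356445) 17.673037111524017
side nest 1153 ((534.920654296875, 251.16213989257812), (177.39137268066406, 112.19033813476562), 23.492290496826172) [533.4 251.8  44.7]
```

```bash
cat >> h.py <<'E'
def tool(yaw,tilt):  # tilt>0: fingers point ahead (+x of yaw frame)
    return R.from_euler('z',yaw,degrees=True)*R.from_euler('y',-tilt,degrees=True)*R.from_euler('x',180,degrees=True)
def row(p,rot,s=None):
    s=s or r.sense(); t=(rot*R.from_quat(s['ee_rot']).inv()).as_rotvec(degrees=True)
    return [round(float(x),1) for x in t]+[round(float(x)/1000,4) for x in np.array(p)-s['position']]
E
python3 - <<'E'
from h import *
s=r.sense()
print(row((444.7,-222.8,180),tool(11,30)),row((444.7,-222.8,124),tool(11,30)),s['gripper_width'])
print((R.from_quat(s['ee_rot'])).as_matrix().round(2))
E
```

```text
[6.2, -29.4, -1.8, 0.2942, 0.4352, -0.0386] [6.2, -29.4, -1.8, 0.2942, 0.4352, -0.0946] 93.07680208245235
[[ 0.97  0.22 -0.  ]
 [ 0.22 -0.97  0.  ]
 [-0.   -0.   -1.  ]]
```

```bash
python3 -m jog '[[0,0,0,0.05,0.08,0.02,0.5],[1,-6,0,0.1,0.15,0.02,0.5],[2,-12,-1,0.294,0.435,0,0.5],[6.2,-29.4,-1.8,0.294,0.435,0,0.5],[6.2,-29.4,-1.8,0.294,0.435,0,0.5],[6.2,-29.4,-1.8,0.294,0.435,0,0.5],[6.2,-29.4,-1.8,0.294,0.435,0,0.5],[6.2,-29.4,-1.8,0.294,0.435,0,0.5],[6.2,-29.4,-1.8,0.294,0.435,0,0.5],[6.2,-29.4,-1.8,0.294,0.435,0,0.5],[6.2,-29.4,-1.8,0.294,0.435,0,0.5],[6.2,-29.4,-1.8,0.294,0.435,0,0.5],[6.2,-29.4,-1.8,0.294,0.435,0,0.5],[6.2,-29.4,-1.8,0.294,0.435,0,0.5],[6.2,-29.4,-1.8,0.294,0.435,-0.04,0.5],[6.2,-29.4,-1.8,0.294,0.435,-0.08,0.5],[6.2,-29.4,-1.8,0.294,0.435,-0.095,0.5],[6.2,-29.4,-1.8,0.294,0.435,-0.095,0.5]]' 40
python3 - <<'E'
from h import *
im,d=snap('side','s1')
print(row((503.7,-211.3,20),tool(11,30)))
cv2.imwrite('pics/s1c.png',cv2.resize(cv2.cvtColor(im,cv2.COLOR_RGB2BGR)[90:250,130:330],None,fx=3.5,fy=3.5))
E
```

```text
clock: 3.4
position: [443.0, -222.2, 119.4]
ee_rot: [0.962, 0.092, 0.256, -0.027]
force: [0.4, -0.2, -0.0]
gripper_width: 46.3
gripper_force: 0.0
[-0.1, -0.1, -0.0, 0.0599, 0.0116, -0.1024]
```

View pics/s1c.png

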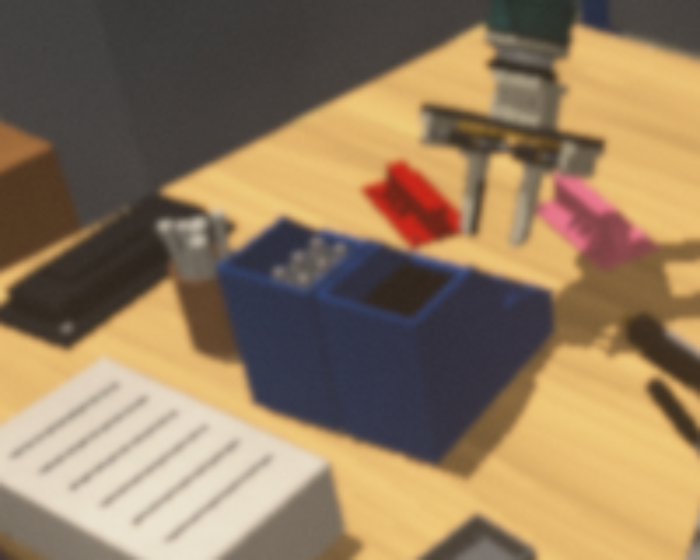

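The gripper is poised in front of the left bin with its fingers at crop (470–525, 235), aligned across it. Next I descend and close.

```bash
python3 -m jog '[[0,0,0,0.012,0.0023,-0.02,0.5],[0,0,0,0.024,0.0046,-0.041,0.5],[0,0,0,0.036,0.007,-0.0615,0.5],[0,0,0,0.048,0.0093,-0.082,0.5],[0,0,0,0.054,0.0105,-0.092,0.5],[0,0,0,0.06,0.0116,-0.102,0.5],[0,0,0,0.06,0.0116,-0.102,0.5]]'
python3 - <<'E'
from h import *
im,d=snap('top','t1')
cv2.imwrite('pics/t1c.png',cv2.resize(cv2.cvtColor(im,cv2.COLOR_RGB2BGR)[125:245,360:480],None,fx=4.5,fy=4.5))
E
```

```text
clock: 4.03
position: [505.3, -211.7, 21.8]
ee_rot: [0.961, 0.093, 0.258, -0.025]
force: [-0.3, 0.8, -1.1]
gripper_width: 46.4
gripper_force: 0.0
```

View pics/t1c.png

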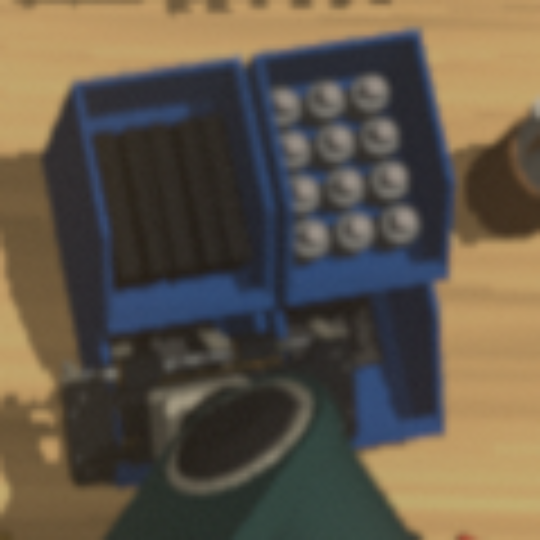

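The gripper body clears the upper bin's front at crop row ~325, with no contact force. I'll close on the channel.

```bash
python3 -m jog '[[0,0,0,0,0,0,0.1],[0,0,0,0,0,0,0.1],[0,0,0,0,0,0,0.1],[0,0,0,0,0,0,0.1],[0,0,0,0,0,0,0.1],[0,0,0,0,0,0,0.1],[0,0,0,0,0,0,0.1]]' 50
```

```text
clock: 4.67
position: [504.7, -211.9, 22.7]
ee_rot: [0.961, 0.093, 0.259, -0.024]
force: [-6.2, 0.4, 8.0]
gripper_width: 25.9
gripper_force: 50.0
```

```bash
python3 -m jog '[[0,0,0,-0.01,-0.002,0.001,0.1],[0,0,0,-0.02,-0.004,0.001,0.1],[0,0,0,-0.03,-0.006,0.001,0.1],[0,0,0,-0.042,-0.008,0.001,0.1],[-0.6,2.9,0,-0.0415,-0.008,0.008,0.1],[-1.1,5.9,0,-0.04,-0.0078,0.015,0.1],[-1.7,8.8,0,-0.038,-0.0074,0.022,0.1],[-2.3,11.8,0,-0.036,-0.007,0.029,0.1],[-2.9,14.7,0,-0.034,-0.0066,0.036,0.1],[-3.4,17.7,0,-0.031,-0.006,0.042,0.1],[-3.4,17.7,0,-0.031,-0.006,0.042,0.1],[-3.4,17.7,0,-0.031,-0.006,0.042,0.1]]'
python3 - <<'E'
from h import *
print(r.sense()['moment'])
im,d=snap('top','t2'); im2,_=snap('side','s2')
a=cv2.resize(cv2.cvtColor(im,cv2.COLOR_RGB2BGR)[150:245,360:460],None,fx=4,fy=4)
b=cv2.resize(cv2.cvtColor(im2,cv2.COLOR_RGB2BGR)[120:215,190:290],None,fx=4,fy=4)
cv2.imwrite('pics/c2.png',np.hstack([a,b]))
E
```

```text
clock: 5.67
position: [473.0, -217.3, 63.3]
ee_rot: [0.99, 0.096, 0.104, -0.011]
force: [-0.3, 2.0, -2.4]
gripper_width: 25.8
gripper_force: 50.0
[-0.05946689  0.19173496 -0.00165044]
```

View pics/c2.png

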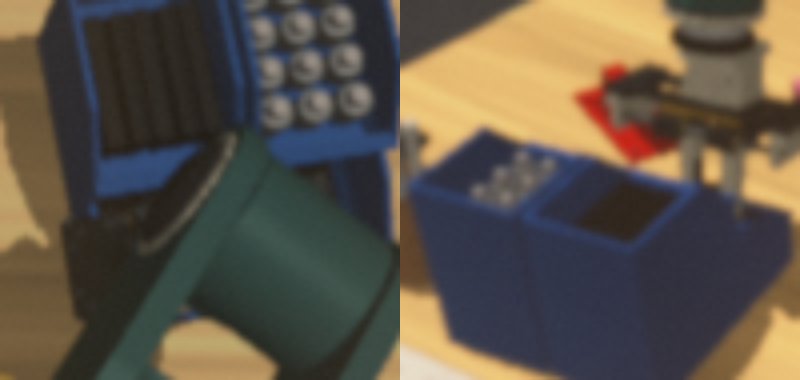

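The tip-up went clean: the force is just the cover's weight, 2.4 N. In the crops the gripper stands clear of the upper bin. Next I draw it out along the slope and then lift.

```bash
python3 -m jog '[[0,0,0,-0.014,-0.0028,0.005,0.1],[0,0,0,-0.028,-0.0055,0.0095,0.1],[0,0,0,-0.042,-0.0083,0.014,0.1],[0,0,0,-0.056,-0.011,0.0185,0.1],[0,0,0,-0.070,-0.0137,0.023,0.1],[0,0,0,-0.085,-0.0165,0.028,0.1],[0,0,0,-0.1,-0.0194,0.033,0.1],[0,0,0,-0.115,-0.022,0.038,0.1],[0,0,0,-0.125,-0.024,0.042,0.1]]'
python3 - <<'E'
from h import *
s=r.sense(); print(s['moment'])
E
```

```text
clock: 6.52
position: [346.7, -241.4, 105.2]
ee_rot: [0.99, 0.095, 0.104, -0.01]
force: [0.3, 0.3, -3.1]
gripper_width: 25.9
gripper_force: 50.0
[0.00927139 0.3028887  0.00669419]
```

```bash
python3 - <<'E'
from h import *
print(row((472.1,223.8,220),tool(23.4,16)))
E
python3 -m jog '[[0,0,0,0,0,0.04,0.1],[0,0,0,0,0,0.08,0.1],[0,0,0,0,0,0.11,0.1]]'
```

```text
[1.1, -3.8, 12.4, 0.1254, 0.4652, 0.1148]
clock: 6.77
position: [347.8, -241.5, 218.0]
ee_rot: [0.99, 0.095, 0.105, -0.01]
force: [1.1, -0.8, -2.3]
gripper_width: 25.5
gripper_force: 50.0
```

```bash
python3 -m jog '[[0,0,0,0.005,0.02,0.005,0.1],[0,0,1,0.014,0.055,0.005,0.1],[0,0,2,0.024,0.09,0.005,0.1],[0,0,3,0.034,0.125,0.005,0.1],[0,-1,4,0.043,0.16,0.005,0.1],[0,-1,5,0.052,0.195,0.005,0.1],[0,-1,6,0.062,0.23,0.005,0.1],[0,-2,7,0.071,0.265,0.005,0.1],[0,-2,8,0.08,0.3,0.005,0.1],[1,-3,9,0.09,0.335,0.005,0.1],[1,-3,10,0.1,0.37,0.005,0.1],[1,-3.8,11,0.108,0.4,0.005,0.1],[1.1,-3.8,12,0.116,0.43,0.005,0.1],[1.1,-3.8,12.4,0.122,0.455,0.005,0.1],[1.1,-3.8,12.4,0.125,0.465,0.005,0.1],[1.1,-3.8,12.4,0.125,0.465,0.005,0.1],[1.1,-3.8,12.4,0.125,0.465,0.005,0.1]]'
python3 - <<'E'
from h import *
s=r.sense(); T=R.from_quat(s['ee_rot'])
im,d=snap('top','t3'); im2,d2=snap('side','s3')
for c in ('top','side'):
  for q in ('cover','cover_near','cover_far'):
    for cf,p in place(c,q):
        if np.hypot(p[0]-500,p[1]-235)<200: print(c,q,cf,p)
print(s['position'],tool(23.4,16).inv().__mul__(T).as_rotvec(degrees=True))
a=cv2.cvtColor(im,cv2.COLOR_RGB2BGR)[110:260,190:340]; b=cv2.cvtColor(im2,cv2.COLOR_RGB2BGR)[160:310,290:440]
cv2.imwrite('pics/c3.png',np.hstack([cv2.resize(a,(400,400)),cv2.resize(b,(400,400))]))
np.save('side3.npy',d2)
E
```

```text
clock: 8.18
position: [473.1, 223.1, 220.0]
ee_rot: [0.97, 0.201, 0.135, -0.028]
force: [-0.1, -0.1, -2.9]
gripper_width: 25.5
gripper_force: 50.0
top cover 0.8 [515.0, 237.0, 192.0]
top cover_far 0.92 [592.0, 272.0, 171.0]
side cover 0.59 [517.0, 239.0, 190.0]
side cover_near 0.88 [441.0, 209.0, 210.0]
side cover_far 0.86 [595.0, 270.0, 168.0]
[473.11697792 223.05451046 219.95902668] [-0.02840867 -0.10165028 -0.07059262]
```

View pics/c3.png

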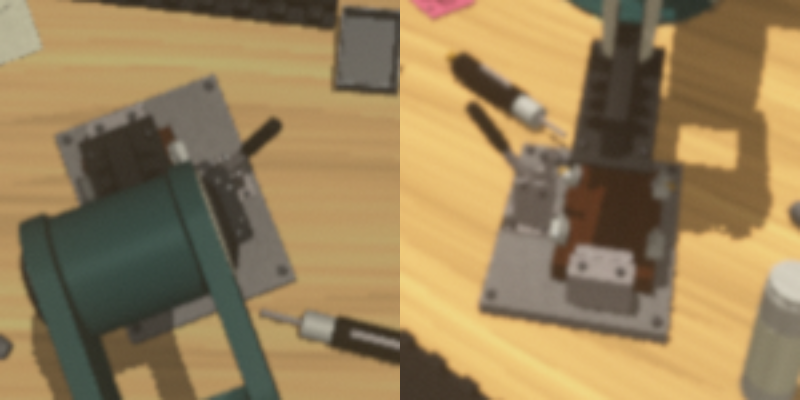

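The cover is held square, tipped 14° above the nest (right crop: far edge at about row 160, heel at (600,270)). I'll check the lateral offset from the depth data, in the same frame as the nest fit.

```bash
python3 - <<'E'
from h import *
np.set_printoptions(suppress=True,precision=1)
yaw=np.radians(23.4); ex=np.array([np.cos(yaw),np.sin(yaw)]); ey=np.array([-ex[1],ex[0]])
for c in ('side','top'):
    im=cv2.cvtColor(cv2.imread('pics/%s3.png'%c[0]),cv2.COLOR_BGR2RGB).astype(int)
    d=np.load('side3.npy') if c=='side' else r.camera('top')[1]
    v,u=np.mgrid[0:400,0:640]; P=px2w(c,np.stack([u.ravel(),v.ravel()],1),d.ravel()).reshape(400,640,3); P[d==0]=1e6
    o=np.array([535,251.]); a=(P[...,:2]-o)@ex; b=(P[...,:2]-o)@ey; z=P[...,2]
    m=(a>-40)&(a<70)&(abs(b)<70)&(z>150)&(z<250)&(im.max(2)<90)
    # height above tilted underside plane: far edge a~61.5 z~170, slope 14deg
    h=z-(170+(61.5-a)*np.tan(np.radians(14)))
    fl=m&(h<16)&(h>-8); ch=m&(h>34)&(h<56)
    for A in range(-35,65,14):
        q=fl&(abs(a-A)<7); w=ch&(abs(a-A)<7)
        print(c,A,'fl',np.percentile(b[q],[2,98]) if q.sum()>8 else None,'h',np.median(h[q]) if q.sum() else None,'ch',np.percentile(b[w],[4,96]) if w.sum()>6 else None, np.median(h[w]) if w.sum() else None)
    print('far a max',np.percentile(a[fl],[98,100]))
E
```

```text
side -35 fl [-40.   35.5] h 7.536779916689511 ch [-15.8   9.2] 45.88562071852843
side -21 fl [-37.7  36.6] h 6.1751720497347975 ch [-14.7   7.6] 45.79089997324715
side -7 fl [-38.6  37.8] h 6.9763028678360115 ch [-15.2   9.2] 45.731646859222735
side 7 fl [-39.8  37.1] h 5.555075038856629 ch [-15.7   8.5] 45.57817344428588
side 21 fl [-40.   36.1] h 6.434022365576794 ch [-14.8   7.5] 46.20269106152472
side 35 fl [-37.7  36.7] h 6.329755311130327 ch [-14.5   8.5] 45.28243175979404
side 49 fl [-39.1  36.5] h 6.689792102978885 ch None 44.49288617175864
side 63 fl [-42.3  35.1] h 5.477050415367117 ch None None
far a max [61.8 63.4]
top -35 fl None h None ch None None
top -21 fl None h 4.909797435215438 ch [-13.8   9.3] 45.86793025695911
top -7 fl [-42.4  39.1] h 7.426784397123868 ch [-14.3  10.5] 45.75426859752369
top 7 fl [-42.2  39. ] h 5.599748380575733 ch [-13.9   9.1] 45.878091549861466
top 21 fl [-43.   38.9] h 5.79242334995368 ch [-14.1  10.1] 45.59575460125343
top 35 fl [-43.   38.1] h 6.211881446874003 ch [-13.8   9.2] 45.33913625660368
top 49 fl [-42.1  37.1] h 6.114618249439744 ch None None
top 63 fl [-41.3  35.3] h 5.420661070216795 ch None None
far a max [59.2 60.4]
```

```bash
python3 -m jog '[[0,0,0,-0.0008,0.0018,-0.03,0.1],[0,0,0,-0.0008,0.0018,-0.06,0.1],[0,0,0,-0.0008,0.0018,-0.085,0.1],[0,0,0,-0.0008,0.0018,-0.095,0.1],[0,0,0,-0.0008,0.0018,-0.103,0.1],[0,0,0,-0.0008,0.0018,-0.108,0.1],[0,0,0,-0.0008,0.0018,-0.112,0.1],[0,0,0,-0.0008,0.0018,-0.116,0.1],[0,0,0,-0.0008,0.0018,-0.119,0.1],[0,0,0,-0.0008,0.0018,-0.119,0.1]]'
python3 - <<'E'
from h import *
s=r.sense(); print(s['moment'])
im,d=snap('side','s4')
b=cv2.cvtColor(im,cv2.COLOR_RGB2BGR)[190:300,310:420]
cv2.imwrite('pics/c4.png',cv2.resize(b,(550,550),interpolation=cv2.INTER_CUBIC))
E
```

```text
clock: 9.47
position: [472.7, 225.4, 101.6]
ee_rot: [0.97, 0.201, 0.136, -0.028]
force: [-0.5, -0.6, -2.2]
gripper_width: 25.6
gripper_force: 50.0
[-0.16767161  0.3817932  -0.01217425]
```

View pics/c4.png

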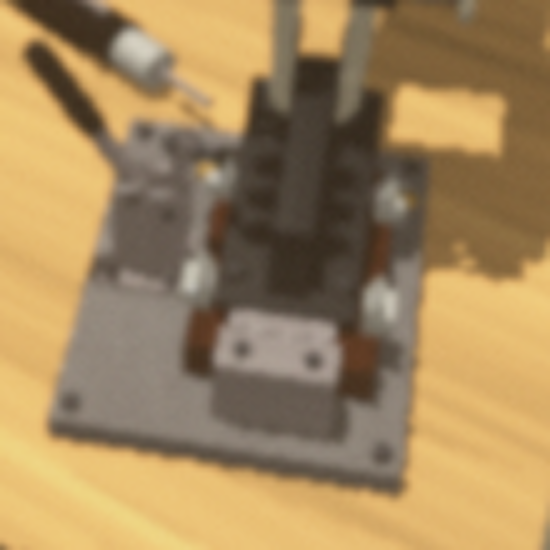

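The cover sits between both pairs of guides with its far edge just short of the heel lip (crop (280,300)) and no side force. I'll lower it 4 mm and slide it under the heel.

```bash
python3 -m jog '[[0,0,0,0,0,-0.002,0.1],[0,0,0,0,0,-0.0045,0.1],[0,0,0,0.003,0.0013,-0.0045,0.1],[0,0,0,0.006,0.0026,-0.0045,0.1],[0,0,0,0.009,0.0039,-0.0045,0.1],[0,0,0,0.012,0.0052,-0.0045,0.1],[0,0,0,0.015,0.0065,-0.0045,0.1],[0,0,0,0.017,0.0074,-0.0045,0.1],[0,0,0,0.017,0.0074,-0.0045,0.1]]'; python3 -c "
from bench import r;s=r.sense();print(s['moment'])"
```

```text
clock: 10.27
position: [490.0, 232.9, 97.1]
ee_rot: [0.97, 0.201, 0.136, -0.028]
force: [-1.0, -0.2, -2.0]
gripper_width: 25.9
gripper_force: 50.0
[-0.16934848  0.34518352 -0.00143778]
```

```bash
python3 -m jog '[[0,0,0,0.0032,0.0014,0,0.1],[1.4,-3.2,0,0.0022,0.001,-0.0045,0.1],[2.8,-6.4,0,-0.0008,-0.0004,-0.017,0.1],[2.8,-6.4,0,-0.0008,-0.0004,-0.017,0.1],[2.8,-6.4,0,-0.0008,-0.0004,-0.017,0.1]]'; python3 -c "
from bench import r;s=r.sense();print(s['moment'])"
```

```text
clock: 10.68
position: [488.5, 232.2, 80.2]
ee_rot: [0.96, 0.199, 0.194, -0.04]
force: [0.6, 1.0, -2.8]
gripper_width: 25.7
gripper_force: 50.0
[-0.18261858  0.46462394  0.05317189]
```

```bash
python3 -m jog '[[0.7,-1.6,0,-0.0006,-0.0003,-0.0045,0.1],[1.4,-3.2,0,-0.0012,-0.0005,-0.009,0.1],[2.1,-4.8,0,-0.0018,-0.0008,-0.0135,0.1],[2.8,-6.4,0,-0.0025,-0.001,-0.0175,0.1],[2.8,-6.4,0,-0.0025,-0.001,-0.018,0.1],[2.8,-6.4,0,-0.0025,-0.001,-0.018,0.1]]'; python3 - <<'E'
from h import *
s=r.sense(); print(s['moment'], (tool(23.4,30).inv()*R.from_quat(s['ee_rot'])).as_rotvec(degrees=True))
im,d=snap('side','s5'); np.save('side5.npy',d)
for q in ('cover','cover_far','cover_near'): print(place('side',q))
E
```

```text
clock: 11.18
position: [486.5, 231.5, 62.7]
ee_rot: [0.946, 0.196, 0.252, -0.052]
force: [-1.0, 1.1, -3.4]
gripper_width: 25.6
gripper_force: 50.0
[-0.07658647  0.77832747  0.0824082 ] [ 0.02220113 -0.16185553 -0.02155673]
[(0.97, [311.0, -487.0, -5.0]), (0.94, [217.0, -271.0, 2.0]), (0.75, [536.0, 249.0, 45.0])]
[(0.93, [287.0, -563.0, -1.0]), (0.61, [248.0, -188.0, -5.0]), (0.57, [616.0, 283.0, 43.0])]
[(0.79, [192.0, -349.0, -4.0]), (0.67, [459.0, 218.0, 42.0]), (0.56, [342.0, -405.0, -2.0])]
```

```bash
python3 -m jog '[[0,0,0,0,0,-0.001,0.1],[0,0,0,0,0,-0.002,0.1],[0,0,0,0,0,-0.003,0.1],[0,0,0,0,0,-0.003,0.1]]'; python3 - <<'E'
from h import *
np.set_printoptions(suppress=True,precision=1)
print(r.sense()['moment'])
yaw=np.radians(23.4); ex=np.array([np.cos(yaw),np.sin(yaw)]); ey=np.array([-ex[1],ex[0]])
im,d=snap('side','s6'); im=im.astype(int)
v,u=np.mgrid[0:400,0:640]; P=px2w('side',np.stack([u.ravel(),v.ravel()],1),d.ravel()).reshape(400,640,3); P[d==0]=1e6
o=np.array([535,251.]); a=(P[...,:2]-o)@ex; b=(P[...,:2]-o)@ey; z=P[...,2]
for A in range(-75,75,15):
    q=(abs(a-A)<7)&(abs(b)>16)&(abs(b)<40)&(z<75)&(z>35)&(im.max(2)<90)&(im.max(2)-im.min(2)<22); w=(abs(a-A)<7)&(abs(b)<8)&(z>75)&(z<120)&(im.max(2)<90)
    print(A,q.sum(),np.median(z[q]) if q.any() else None,np.percentile(b[q],[3,97]) if q.any() else None,np.median(z[w]) if w.any() else None)
E
```

```text
clock: 11.72
position: [488.0, 232.1, 62.6]
ee_rot: [0.945, 0.196, 0.255, -0.053]
force: [-12.7, -4.4, 23.8]
gripper_width: 25.5
gripper_force: 50.0
[-0.2  0.9  0.1]
-75 3 54.73122158975423 [-29.3  34.4] 88.82255360391088
-60 5 49.60732949106091 [-34.3  31. ] 89.62799938330159
-45 18 50.65669851251948 [-35.8  37. ] 89.51206285071771
-30 12 51.20871865057927 [-29.8  35.1] 89.88362633674535
-15 12 55.44101472127471 [-34.5  33.7] 89.8034209035468
0 10 50.27156369110452 [-32.6  35.2] 90.21137532990741
15 12 51.40198343627077 [-27.7  33. ] 89.9149027192367
30 2 62.99519703899341 [25.  30.8] 89.3680507231661
45 18 51.28883436007436 [-34.2  34.6] 90.0865434644781
60 14 53.133074032642014 [-35.   36.2] 83.905513683756
```

The channel top is level at 89.8 mm (90 expected) along its whole length, with firm nest contact, so the cover is home. I'll let go and back off along the tool axis.

```bash
python3 -m jog '[[0,0,0,0,0,0.003,0.1],[0,0,0,0,0,0.003,0.42],[0,0,0,0,0,0.003,0.42],[0,0,0,0,0,0.003,0.42],[0,0,0,0,0,0.003,0.42],[0,0,0,-0.005,-0.002,0.012,0.42],[0,0,0,-0.014,-0.006,0.029,0.42],[0,0,0,-0.032,-0.014,0.063,0.42],[0,0,0,-0.05,-0.022,0.1,0.42],[0,0,0,-0.06,-0.026,0.14,0.42],[0,0,0,-0.06,-0.026,0.14,0.42]]'; python3 - <<'E'
from h import *
np.set_printoptions(suppress=True,precision=1)
yaw=np.radians(23.4); ex=np.array([np.cos(yaw),np.sin(yaw)]); ey=np.array([-ex[1],ex[0]])
im,d=snap('side','s7'); im0=im; im=im.astype(int)
v,u=np.mgrid[0:400,0:640]; P=px2w('side',np.stack([u.ravel(),v.ravel()],1),d.ravel()).reshape(400,640,3); P[d==0]=1e6
o=np.array([535,251.]); a=(P[...,:2]-o)@ex; b=(P[...,:2]-o)@ey; z=P[...,2]
w=(abs(b)<14)&(abs(a)<100)&(z>80)&(z<100)&(im.max(2)<90)
for A in range(-75,60,15):
    q=w&(abs(a-A)<7); print(A,np.median(z[q]),np.percentile(b[q],[3,97]))
print('a range',np.percentile(a[w],[0,2,98,100]))
for q in ('handle_pivot','handle_end','cover','cover_near','cover_far'):print(q,place('side',q))
# handle points
h=(abs(a)<20)&(b<-125)&(b>-240)&(z>60)&(z<260)
print('handle b,z',h.sum(),a[h].mean()); k=np.polyfit(b[h],z[h],1); print(k, 'angle',np.arctan(-k[0]),b[h].min(),z[h].max())
print(row(np.append(o+0*ex-190*ey,230),tool(23.4,0)))
s=cv2.cvtColor(im0,cv2.COLOR_RGB2BGR)[190:300,300:420]
cv2.imwrite('pics/c7.png',cv2.resize(s,(600,550),interpolation=cv2.INTER_CUBIC))
E
```

```text
clock: 12.68
position: [426.8, 205.5, 208.4]
ee_rot: [0.945, 0.196, 0.258, -0.053]
force: [0.2, 0.0, 2.1]
gripper_width: 39.2
gripper_force: 0.0
-75 88.77138168345726 [-8.5  8.5]
-60 89.80424879422765 [-9.7 10.6]
-45 89.66646355954242 [-12.6  12.3]
-30 89.94393766430858 [-11.4  10.3]
-15 89.73922783825674 [-12.1  12.4]
0 89.16627783285088 [-12.8  10.4]
15 89.5203883495189 [-11.5  12.5]
30 89.6594527344048 [-12.6  10.1]
45 89.08803073527315 [-11.5  12.6]
a range [-74.6 -67.9  55.   57.3]
handle_pivot [(0.64, [576.0, 157.0, 83.0])]
handle_end [(0.57, [598.0, 99.0, 185.0]), (0.22, [412.0, 497.0, 0.0])]
cover [(0.89, [314.0, -484.0, -3.0]), (0.75, [216.0, -271.0, 1.0])]
cover_near [(0.97, [192.0, -349.0, -5.0]), (0.95, [457.0, 219.0, 43.0]), (0.77, [343.0, -404.0, 0.0])]
cover_far [(0.97, [614.0, 283.0, 43.0]), (0.89, [252.0, -188.0, -4.0]), (0.67, [281.0, -562.0, 0.0])]
handle b,z 126 5.445253602430503
[ -1.4 -40. ] angle 0.9424205760743044 -169.03982075443676 185.68526039716903
[-11.8, 27.3, -0.0, 0.1842, -0.1287, 0.0327]
```

View pics/c7.png

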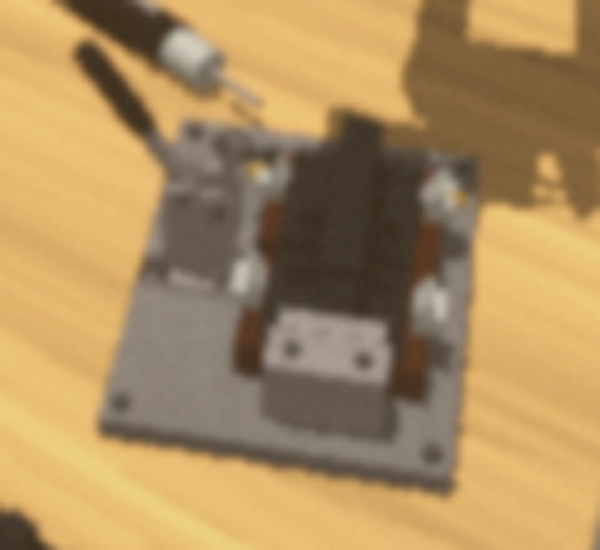

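The cover is home: channel at y −12 to 12, level, lying between the guides and under the heel. The handle is still up at (110,85) in the crop, about 0.95 rad. Next I close the fingers and move in above the clamp's inner side.

```bash
python3 -m jog '[[-2,5,0,0.01,-0.003,0.007,0],[-4,10,0,0.04,-0.012,0.007,0],[-6,15,0,0.08,-0.024,0.007,0],[-8,20,0,0.11,-0.035,0.007,0],[-10,25,0,0.14,-0.044,0.007,0],[-11.8,27.3,0,0.148,-0.046,0.007,0],[-11.8,27.3,0,0.148,-0.046,0.007,0],[-11.8,27.3,0,0.148,-0.046,0.007,0]]' 30; python3 -c "
from bench import r;s=r.sense();print(s['moment'],s['qd'].round(2) if hasattr(s['qd'],'round') else s['qd'])"
```

```text
clock: 13.65
position: [576.0, 158.9, 202.1]
ee_rot: [0.979, 0.202, -0.002, -0.0]
force: [0.2, 1.0, -0.1]
gripper_width: 0.1
gripper_force: 0.0
[ 0.00487245 -0.07950149 -0.03375526] [ 0.02 -0.11  0.07  0.02 -0.03  0.01]
```

```bash
python3 -m jog '[[0,0,0,0,0,0,0],[0,0,0,0.002,-0.005,-0.012,0],[0,0,0,0.004,-0.011,-0.022,0],[0,0,0,0.0057,-0.016,-0.029,0],[0,0,0,0.0057,-0.016,-0.029,0],[0,0,0,0.0057,-0.016,-0.029,0]]'
```

```text
clock: 14.15
position: [579.5, 143.0, 176.9]
ee_rot: [0.979, 0.203, 0.002, -0.001]
force: [0.1, 0.2, 0.7]
gripper_width: 0.5
gripper_force: 0.0
```

```bash
python3 -m jog '[[0,0,0,0.003,-0.005,-0.004,0],[0,0,0,0.006,-0.01,-0.008,0],[0,0,0,0.009,-0.016,-0.0125,0],[0,0,0,0.0115,-0.0225,-0.0175,0],[0,0,0,0.014,-0.029,-0.023,0],[0,0,0,0.016,-0.0335,-0.029,0],[0,0,0,0.018,-0.038,-0.0355,0],[0,0,0,0.02,-0.0426,-0.042,0],[0,0,0,0.0213,-0.0455,-0.049,0],[0,0,0,0.0227,-0.0485,-0.056,0],[0,0,0,0.024,-0.0515,-0.063,0],[0,0,0,0.024,-0.0515,-0.063,0]]'; python3 - <<'E'
from h import *
print(place('side','handle_end'),place('side','handle_pivot'))
im,d=snap('side','s8')
print(place('side','handle_end'))
cv2.imwrite('pics/c8.png',cv2.resize(cv2.cvtColor(im,cv2.COLOR_RGB2BGR)[170:300,280:420],(700,600),interpolation=cv2.INTER_CUBIC))
E
```

```text
clock: 15.15
position: [603.6, 91.4, 112.1]
ee_rot: [0.979, 0.203, 0.001, -0.001]
force: [-0.0, -0.3, -0.6]
gripper_width: 0.7
gripper_force: 0.0
[(0.57, [598.0, 99.0, 185.0]), (0.22, [412.0, 497.0, 0.0])] [(0.64, [576.0, 157.0, 83.0])]
[(0.57, [619.0, 50.0, 112.0]), (0.3, [434.0, -290.0, 49.0])]
```

View pics/c8.png

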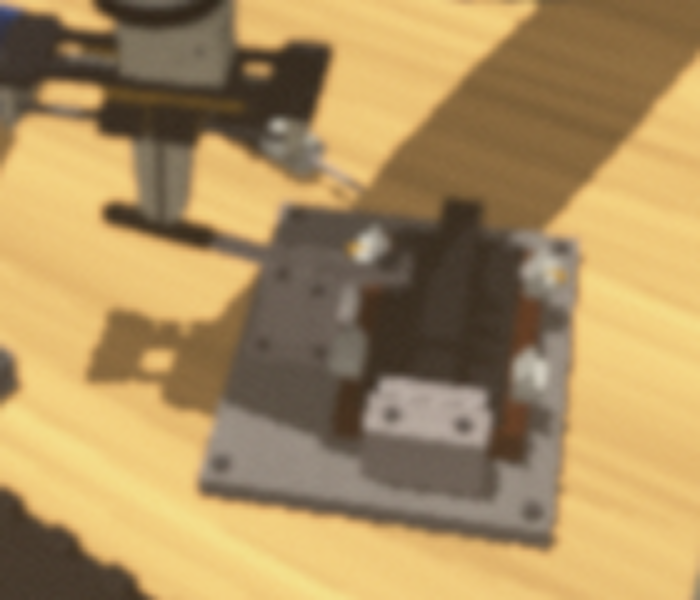

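The fingertips sit on the grip at crop (165,215), and the handle is nearly level. I'll press it down the rest of the way.

```bash
python3 -m jog '[[0,0,0,0.0005,-0.001,-0.006,0],[0,0,0,0.001,-0.002,-0.012,0],[0,0,0,0.0013,-0.003,-0.017,0],[0,0,0,0.0015,-0.0035,-0.02,0],[0,0,0,0.0015,-0.0035,-0.02,0]]'
```

```text
clock: 15.77
position: [605.4, 88.5, 94.1]
ee_rot: [0.979, 0.203, 0.001, -0.001]
force: [-1.5, 1.2, 4.2]
gripper_width: 0.5
gripper_force: 1.7
```

```bash
python3 -m jog '[[0,0,0,0,0,-0.001,0],[0,0,0,0,0,-0.002,0],[0,0,0,0,0,-0.003,0],[0,0,0,0,0,-0.003,0]]'
```

```text
clock: 16.1
position: [605.8, 88.6, 93.6]
ee_rot: [0.979, 0.203, 0.002, -0.001]
force: [-12.7, -0.5, 26.1]
gripper_width: 0.7
gripper_force: 13.2
```

The handle is on its hard stop at 26 N. I'll retreat and check.

```bash
python3 -m jog '[[0,0,0,0,0,0.01,0],[0,0,0,0,0,0.04,0],[0,0,0,0,0,0.08,0],[0,0,0,-0.03,-0.03,0.12,0],[0,0,0,-0.06,-0.07,0.15,0],[0,0,0,-0.1,-0.11,0.15,0],[0,0,0,-0.12,-0.13,0.15,0],[0,0,0,-0.12,-0.13,0.15,0],[0,0,0,-0.12,-0.13,0.15,0],[0,0,0,-0.12,-0.13,0.15,0],[0,0,0,-0.12,-0.13,0.15,0]]'; python3 - <<'E'
from h import *
np.set_printoptions(suppress=True,precision=3)
yaw=np.radians(23.4); ex=np.array([np.cos(yaw),np.sin(yaw)]); ey=np.array([-ex[1],ex[0]])
im,d=snap('side','s9'); o=np.array([535,251.])
v,u=np.mgrid[0:400,0:640]; P=px2w('side',np.stack([u.ravel(),v.ravel()],1),d.ravel()).reshape(400,640,3); P[d==0]=1e6
a=(P[...,:2]-o)@ex; b=(P[...,:2]-o)@ey; z=P[...,2]; mx=im.max(2)
h=(abs(a)<18)&(b<-145)&(b>-225)&(z>75)&(z<130)
k=np.polyfit(b[h],z[h],1); print('handle',h.sum(),'angle',np.arctan(-k[0]),'z',np.median(z[h]))
w=(abs(b)<9)&(z>80)&(z<100)&(mx<90)
for A in (-60,-30,0,30,48): print(A,np.median(z[w&(abs(a-A)<8)]))
print(place('side','handle_end'),place('side','cover')[:3],r.sense()['force'])
cv2.imwrite('pics/c9.png',cv2.resize(cv2.cvtColor(im,cv2.COLOR_RGB2BGR)[150:300,270:430],(700,600),interpolation=cv2.INTER_CUBIC))
E
```

```text
clock: 17.02
position: [485.8, -41.5, 240.9]
ee_rot: [0.979, 0.203, 0.002, -0.001]
force: [-0.4, -0.2, -0.0]
gripper_width: 0.5
gripper_force: 0.0
handle 129 angle -0.009095039298836682 z 90.31867480910296
-60 89.86864823628332
-30 89.84033079088334
0 89.59561275445367
30 89.55381386417815
48 89.24695150670368
[(0.71, [620.0, 51.0, 85.0])] [(0.87, [221.0, -271.0, 1.0]), (0.81, [308.0, -482.0, -4.0]), (0.61, [533.0, 251.0, 44.0])] [-0.451  0.136 -0.412]
```

View pics/c9.png

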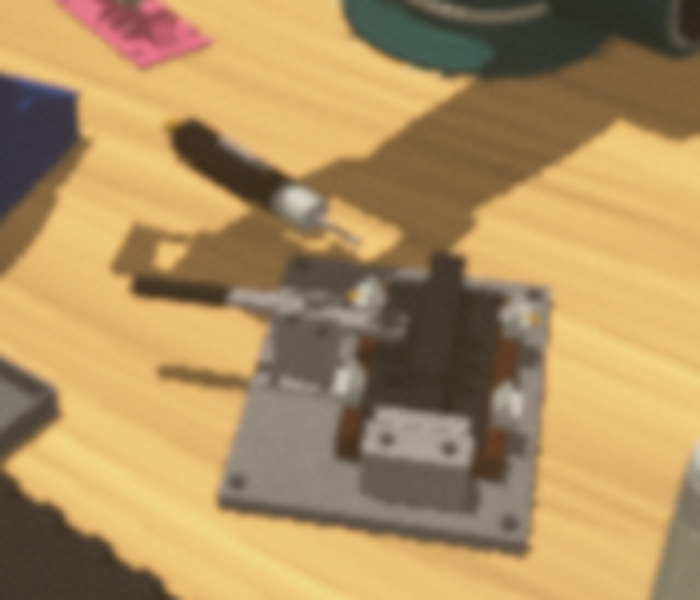

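The handle is level (crop (180,290)), the clamp arm rests on the flange at (400,325), the cover is flat in the nest, and the driver hasn't moved. I'll hand it in.

```bash
python3 -c "
from bench import r;print(r.finish_job())"
```

```text
the job is handed in; nothing more can be done
None
```

The black cover is out of its bin, lying home in the nest under the heel, and locked with the clamp handle fully down; I handed the job in at about 17 s, and the hand-in returned no verdict.

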